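File the stray tape and close up the row

ROBOT

A 6-joint arm with a two-finger parallel gripper is mounted at the origin on the work surface. World frame = base frame: x ahead of the robot, y to its left, z up, the work surface at z = 0. Lengths are in mm, angles in rad, forces in N, time in s.
With the tool pointing down it reaches from about 375 to 925 mm from the base axis. Payload 5.7 kg.
Tool frame: the origin (TCP) lies where the fingers leave the gripper's body, on its centre line; the fingertips stand 73 mm ahead of it and the grasp point (between the pads) lies 54 mm ahead of it; z points along the fingers, y is the line along which they close (so a half turn about z gives the same grasp; the last joint's range is limited). The gripper opens to 85 mm and grips with 20 to 120 N. Pads are 22 mm wide; open, the fingers measure 114 mm over their backs; the gripper's body (76 mm by 85 mm) begins 54 mm behind the grasp point. The pads swing forward as they close: fully open they stand 13 mm farther back than shut.
Start: joints at [-1.273, 0.359, 1.51, -0, 1.272, -0.115], TCP at [240.69, -549.583, 303.867] pointing down, gripper open.
Joint ranges: [-2.97, 2.97], [-1.01, 2.36], [0.21, 2.38], [-0.96, 4.11], [0.2, 2.71], [-2.98, 2.98]. Speed limits (rad/s): [2.39, 2.39, 3.14, 3.14, 3.14, 3.14].

INTERFACE

Orientations are given as a unit quaternion [w, x, y, z].
In Python, from plant import observe, get_image, camera_info, job_done, find_in, outline_of, pinpoint gives the robot as it stands. The module is installed in compiled form; this text tells all that it offers.
- The arm moves only by the tool carry_out, never from a script. Its argument "plan" is a list of rows, each an object with "travel": the shift along the tool's x, y, z in units of 400 mm (1.0 is 400 mm), a list of three; "rotation": the turn, a rotation vector about the tool's x, y, z in units of 180 degrees (1.0 is 180 degrees), a list of three. A call has 1 to 10 rows; each row is the pose to reach, as a shift and turn from the pose commanded when the call began, along the tool's axes at that moment, turning the shorter way round; what a row does not reach only later rows make up. A row lasts 1/8 s, in which the tool goes at most 62.5 mm and 10.7 degrees, less where a joint would pass 70% of its speed; a pose out of reach is approached as far as the arm can. A call with a number of a shift or a turn outside -1 to 1 is refused whole. A call with a gripper value outside its range is refused whole. "claw" is the closure, from 0 (fully open) to 1 (shut), set as the call begins (left out, the last holds). The fingers move at their own pace and stop on an object; "grip_force" is the grip in N (left out, the last holds). Time passes only in rows, so rows that repeat a pose let the fingers close. It gives the time, the measured TCP pose, the force, the opening and the grip force at its end, in the units of the state.
- observe(): the state, without advancing time (a new reading comes with each control period).
- get_image(name): name is "side" or "top"; returns (picture, depth): 480x640x3 uint8, red, green, blue; 480x640 float32, mm along the optical axis (not along the pixel's ray), 0 where there is no reading.
- camera_info(name): a dict with "intrinsics" (3x3 intrinsics, pixels), "R" (3x3) and "t" (3): a world point X has camera coordinates R X + t. Camera axes: x right, y down, z forward; pixel columns grow to the right and rows downward; lengths in mm; the calibration is good to about 2 mm. A picture is of the moment at which its call begins. camera_info takes no time and is no camera call.
- job_done(): hands the job in; it is judged then, once.
Trained networks look in the newest picture that a camera, given by its name, has taken for a name from the list of things; names that differ only in an ending like _2 or _b are one class to them, and where a whole thing is asked for, a point or a joint stands for the part that bears it (a point fixed in the world has none). Each returns a list of dicts, best first, with "conf" (0 to 1); they miss things now and then, are a little off and sometimes report something else, mostly with a low value. They report only what shows in the picture. A call takes as long as a camera call. They do not tell look-alikes from the thing itself.
- find_in(camera, query): "bbox" ([left, top, width, height] in pixels, round what is visible of it).
- outline_of(camera, query): "mask" (480x640 bool, what is visible of it) and "bbox" ([left, top, width, height] in pixels, round what is visible of it).
- pinpoint(camera, query): "position" ([column, row] in pixels: a listed point, or the origin of a listed thing).
The state is a dict: "time": time; "joint_positions": joint angles; "qd": joint speeds; "tau": joint torques, N m; "position": TCP position; "orientation": TCP orientation; "ft_force": force on the tool from outside, world axes, zero at the start; "torque": the same for the moment, N m; "opening": finger opening in mm; "gripper_force": force on a finger pad.
Only numpy, scipy, OpenCV 4.12 (cv2) and the standard library are available. Lean on these libraries where they do the work, as an engineer would, in place of code of your own. Each camera call takes 0.05 s, during which the arm holds its last target. There are 200 camera calls.

TASK

Stand the stray tape case on end in the steel tray, as the others stand, between the row and the sliding follower, and let go of it. Then slide the follower up gently until the whole row is snug with no slack left, and back it off by about a finger's width so that the tapes can be leafed through. Do not crush or topple the row, and leave the things standing around where they are.

Things in the scene. Friction and masses are not known exactly. Their poses are not given: they have to be found in the camera images.
- stray: Stray camcorder-tape case: plastic box 110 x 66 x 26 mm, 0.1 kg, black with paper inserts on both faces, lying flat on clear bench on the robot's right (-y) of the tray. Origin at its centre; x along its length, y across its width, z through its thickness (up at the start). Filed, either end may be up, either face forward; in the narrow tray fingers fit only on its two big faces, near the top.
- tray: Fixed long open steel tray, outside 344 x 92 x 98 mm high, inside 338 x 86 mm; floor 4 mm, walls 3 mm. Origin: centre of its underside, on the bench; x along it from the head end (label holder, wire pull) to the follower's end, z up. Four cases stand on end in it, faces across, with loose gaps between them and more slack behind, up to 45 mm in all, to a sprung head plate set at an unknown place.
- row_end: The case of the row that stands nearest to the follower, black, same size as the stray one, standing on end, its top 114 mm above the bench. Origin at its centre; x through its 26 mm thickness (along the tray), y across its 66 mm width, z up its 110 mm length.
- follower: Sliding follower in the tray's floor track: grey steel plate 78 mm wide, 97 mm high, facing the row, on a 52 mm long shoe. No catch; stays where left. Origin at the foot of its face, mid-track, 4 mm above the bench; axes as the tray's, x away from the row. Gap to the row at the start: 90 mm or more.
- follower_face (a point): Middle of the follower's face, 55 mm above the tray's floor; axes as the tray's. The follower drags with 1.5 N; pushing the loose row along adds up to 5 N. When all slack is gone the whole row pushes back on its sprung head plate, about 5 N more per mm: it is snug at 11 to 18 N on the grip; above 25 N on the cases it is crushed.
- follower_grip (a point): Middle of the follower's upright black plastic grip, 10 mm below the grip's top. The grip is 12 mm thick along the tray, 40 mm wide across it, its top 129 mm above the bench, higher than the tray's walls; its middle is 44 mm behind the follower's face, 35 mm clear of the plate. Axes as the tray's.
- pot: Bystander: terracotta flower pot, 100 mm across, 85 mm high. Origin at the centre of its underside.
- jar: Bystander: glass jar with a steel cap, 72 mm across, 100 mm high. Origin at the centre of its underside.
- bowl: Bystander: blue ceramic bowl, 120 mm across, 55 mm high. Origin at the centre of its underside.
Mind the look-alikes: they are no part of the job. Leave any red or yellow look-alike of the stray alone.

How it is judged:
By the outcome, as a careful person would: the job done as asked, in the order asked, and still so for the second after the job is handed in, with the robot touching nothing.
It also fails if it takes over 64 s, if anything falls off the work surface, if the arm or the gripper's body presses on something with over 40 N, if the wrist force passes 120 N, or if a joint passes its speed limit or range.

## Working session

There is one attempt and no reset: what is moved stays moved. The work goes in short steps, Python scripts to look and compute and a tool call to move; the robot and the scene stay as the last step left them, time stands still between calls to the robot, and variables do not carry over. Pictures are saved under pics/ and viewed, at most 10 in all, crops included, and the job is handed in when it is done.

Besides the shell and the picture viewer there is one more tool, called after ">>>" as a command line: name --argument value ..., lists and objects as JSON in quotes. carry_out: Moves the arm, as the interface text tells. Shifts and turns lie within -1 to 1; 1 stands for 400 mm of shift or 180 degrees of turn. Its arguments: {"type":"object","properties":{"plan":{"type":"array"},"claw":{"type":"number"},"grip_force":{"type":"number"}},"required":["plan"]}

```bash
mkdir -p pics; cat > h.py <<'E'
import numpy as np, cv2
from plant import *
def snap(n,fn=None):
    p,d=get_image(n)
    if fn: cv2.imwrite('pics/'+fn,p[:,:,::-1])
    return p,d
def deproj(n,uv,z):
    c=camera_info(n);K=np.array(c['intrinsics']);R=np.array(c['R']);t=np.array(c['t'])
    uv=np.atleast_2d(uv).astype(float);z=np.atleast_1d(z)
    r=np.c_[uv,np.ones(len(uv))]@np.linalg.inv(K).T*z[:,None]
    return (r-t)@R
def atz(n,uv,h):
    c=camera_info(n);K=np.array(c['intrinsics']);R=np.array(c['R']);t=np.array(c['t'])
    uv=np.atleast_2d(uv).astype(float)
    d=(np.c_[uv,np.ones(len(uv))]@np.linalg.inv(K).T)@R;o=-R.T@t
    return o+d*((h-o[2])/d[:,2])[:,None]
def cloud(n,d):
    v,u=np.mgrid[:480,:640];m=d>0
    P=np.full((480,640,3),np.nan);P[m]=deproj(n,np.c_[u[m],v[m]],d[m]);return P
E
python3 - <<'E'
from h import *
np.set_printoptions(precision=1,suppress=True)
for n in('side','top'):
    p,d=snap(n,n+'0.png');c=camera_info(n);R=np.array(c['R']);print(n,-R.T@np.array(c['t']),R[2])
    for q in('stray','tray','row_end','follower','pot','jar','bowl'):
        print(q,[(r['bbox'],round(r['conf'],2)) for r in find_in(n,q)])
    for q in('stray','tray','row_end','follower','follower_face','follower_grip'):
        for r in pinpoint(n,q):
            u,v=r['position'];dd=d[int(v),int(u)];print(q,np.array([u,v]),round(r['conf'],2),deproj(n,[u,v],dd))
s=observe();print(s['time'],s['orientation'],s['position'],s['opening'])
E
```

```text
side [ 161.5  633.2 1048.5] [ 0.3 -0.5 -0.8]
stray [([326.6, 129.5, 41.2, 31.4], 0.8), ([370.0, 172.4, 33.2, 41.4], 0.72), ([433.3, 160.5, 46.5, 40.4], 0.66)]
tray [([219.3, 207.5, 140.0, 151.9], 0.75), ([369.2, 168.6, 29.7, 44.4], 0.48)]
row_end [([280.0, 245.1, 33.1, 46.6], 0.98)]
follower [([238.0, 290.5, 38.4, 40.0], 0.91)]
pot [([265.5, 138.3, 37.1, 46.2], 0.96)]
jar [([318.0, 306.8, 36.0, 53.4], 0.96)]
bowl [([118.6, 335.9, 63.0, 57.9], 0.72)]
stray [388.4 191.8] 0.94 [[ 503.8 -278.9   23.2]]
stray [455.2 181.1] 0.91 [[ 377.3 -401.1   25. ]]
stray [346.8 144.5] 0.82 [[ 677.8 -372.6   23.7]]
tray [290.4 286.8] 0.86 [[558.8  81.3  11.3]]
row_end [296.9 270. ] 0.56 [[541.3  79.7  87.6]]
follower [264.6 321. ] 0.88 [[554.8 185.1  17.7]]
follower_face [257.6 307.2] 0.75 [[569.3 184.8  60.1]]
follower_grip [242.6 304.8] 0.89 [[568.  227.3 129.5]]
top [ 363.7    2.5 1238.1] [ 0.2 -0.  -1. ]
stray [([452.4, 166.6, 38.1, 46.5], 0.94), ([403.7, 241.4, 52.5, 47.7], 0.67), ([475.3, 298.4, 37.9, 50.8], 0.62)]
tray [([186.0, 217.6, 167.0, 59.8], 0.9)]
row_end [([269.0, 232.2, 12.0, 32.2], 0.75)]
follower [([194.0, 228.5, 35.2, 36.0], 0.7)]
pot [([377.1, 127.4, 42.1, 48.4], 0.93)]
jar [([226.4, 298.8, 33.2, 32.8], 0.87)]
bowl [([101.5, 171.3, 56.7, 53.1], 0.59)]
stray [469.6 188.6] 0.82 [[ 684.7 -382.6   25.5]]
stray [494.3 323.3] 0.65 [[ 375.  -413.2   25.9]]
stray [432.2 262.5] 0.56 [[ 514.5 -283.6   28.4]]
tray [271.8 249.9] 0.93 [[540.5  72.3 111.6]]
row_end [274. 248.] 0.56 [[544.   67.5 114.3]]
follower_face [225.6 246.2] 0.88 [[564.6 181.3  30.9]]
follower_grip [195.7 240.9] 0.7 [[561.5 229.1 126.7]]
1.4 [-0.   1.   0.2  0. ] [ 240.7 -549.6  303.9] 85.39020772786803
```

View pics/top0.png

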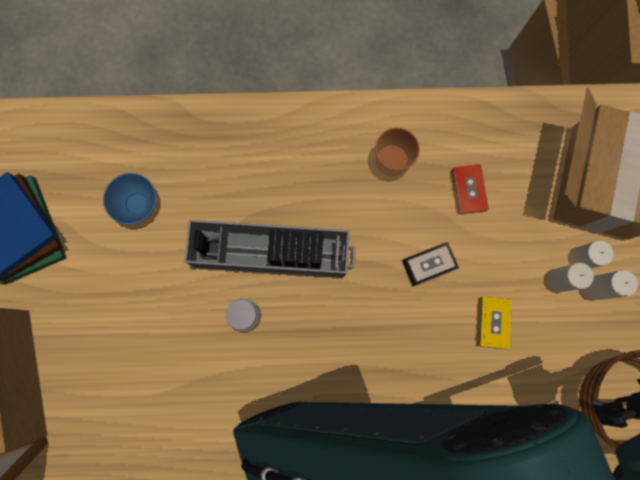

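View pics/side0.png

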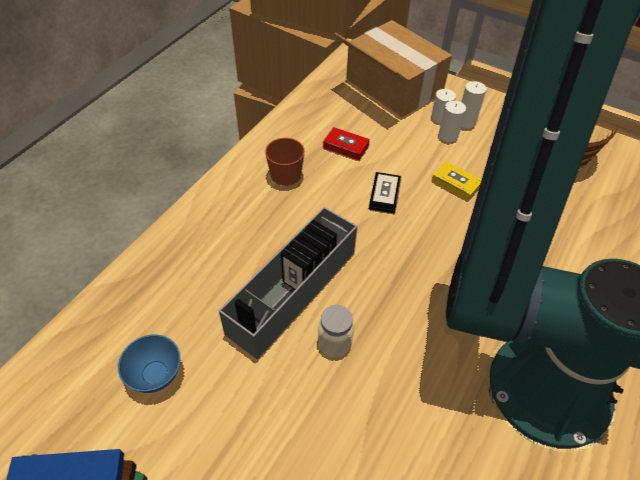

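The top picture shows a blue bowl, the tray with follower at left and row at right, a jar and a pot. Candidates for the stray: red (470,189), yellow (495,323), black with paper insert (432,263). I choose the black one and check it in a crop.

```bash
python3 - <<'E'
from h import *
np.set_printoptions(precision=1,suppress=True)
res={}
for n in('top','side'):
    p,d=snap(n);P=cloud(n,d);X,Y,Z=P[...,0],P[...,1],P[...,2]
    def rect(m,name):
        q=P[m];r=cv2.minAreaRect(q[:,:2].astype(np.float32));print(n,name,len(q),np.array(r[0]),np.array(r[1]),round(r[2],2),'z',np.percentile(q[:,2],[5,50,95]))
        return q
    m=(abs(X-510)<75)&(abs(Y+282)<75)&(Z>16)&(Z<35); rect(m,'stray')
    T=(abs(X-550)<100)&(Y>-120)&(Y<270)
    q=rect(T&(abs(Z-98)<5),'walls')
    q=rect(T&(Z>108)&(Z<120)&(Y<110),'row'); print(np.percentile(q[:,1],[0,1,50,99,100]))
    q=rect(T&(Z>122)&(Z<135)&(Y>120),'grip')
    q=rect(T&(Z>92)&(Z<105)&(Y>150)&(Y<205)&(X>530)&(X<595),'plate')
    if n=='top':
        c=cv2.resize(p[150:360,180:520,::-1],None,fx=2.3,fy=2.3,interpolation=cv2.INTER_CUBIC);cv2.imwrite('pics/c1.png',c)
    else:
        pass
E
```

```text
top stray 1435 [ 513.  -282.1] [ 67.  111.5] 19.86 z [21.5 25.7 29.9]
top walls 955 [551.3  83. ] [345.8  94. ] 84.49 z [ 94.4  98.6 102. ]
top row 1518 [546.   22.6] [114.5  67.6] 84.93 z [109.9 113.4 116.9]
[-36.6 -33.7  22.1  78.4  80.5]
top grip 117 [564.8 226.6] [13.2 40.1] 86.07 z [124.4 128.1 131.8]
top plate 45 [561.8 184.3] [ 3.7 62.5] 83.63 z [93.4 97.  99.5]
side stray 934 [ 513.1 -281.3] [ 66.7 117.9] 19.85 z [20.4 26.5 30.2]
side walls 1295 [550.8  82.9] [346.7  95.2] 84.62 z [ 93.7  99.  102.4]
side row 1385 [545.5  22.8] [118.3  69.2] 84.43 z [109.8 114.3 117.4]
[-35.  -33.3  26.1  80.9  83.5]
side grip 138 [563.6 228. ] [12.6 39.6] 82.52 z [124.  129.2 132.2]
side plate 72 [562.7 185.2] [ 5.3 64.6] 83.38 z [92.4 96.8 99.6]
```

View pics/c1.png

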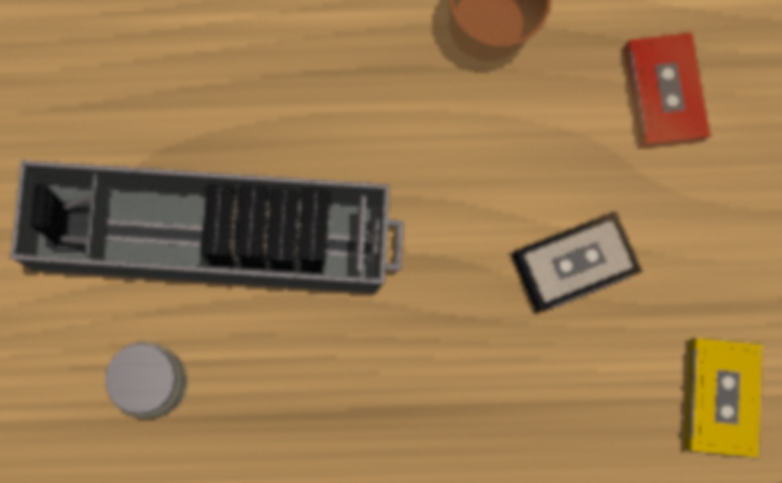

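The crop confirms it: the black case with a light paper insert and thin black border lies at about (432,263) in the top picture; the red and yellow ones are look-alikes. The case must be regrasped. I will grip it by its narrow sides near one end, stand it on the bench, then grip its big faces from above.

```bash
cat >> h.py <<'E'
from scipy.spatial.transform import Rotation as Ro
def cur():
    s=observe();w,x,y,z=s['orientation'];return s,Ro.from_quat([x,y,z,w]),np.array(s['position'])
def frame(z,y):
    z=np.array(z,float);z/=np.linalg.norm(z);y=np.array(y,float);y-=z*(y@z);y/=np.linalg.norm(y)
    return Ro.from_matrix(np.c_[np.cross(y,z),y,z])
def delta(R1,p1,R0=None,p0=None):
    if R0 is None: s,R0,p0=cur()
    t=R0.inv().apply(np.array(p1)-p0)/400;r=(R0.inv()*R1).as_rotvec()/np.pi
    print('travel',np.round(t,4),'rot',np.round(r,4),'mm',np.linalg.norm(t)*400,'deg',np.linalg.norm(r)*180)
def az(d): return np.array([np.cos(np.radians(d)),np.sin(np.radians(d)),0])
D=np.array([0,0,-1.])
E
python3 - <<'E'
from h import *
np.set_printoptions(precision=3,suppress=True)
s,R,p=cur();print(R.as_matrix())
u=az(-70.1);z=D*np.cos(np.pi/6)+u*.5
C=np.array([513,-282,0])
p1=C-55*u;p1[2]=69
for sg in(1,-1):
    Rt=frame(z,sg*az(19.9)); delta(Rt,p1-90*z)
E
```

```text
[[ 0.916  0.401 -0.   ]
 [ 0.401 -0.916  0.   ]
 [ 0.    -0.    -1.   ]]
travel [ 0.908 -0.589  0.392] rot [-0.125 -0.134 -0.467] mm 460.6181918293463 deg 90.345092458843
travel [ 0.908 -0.589  0.392] rot [-0.136  0.127  0.508] mm 460.6181918293463 deg 97.35521195791304
```

>>> carry_out --plan '[{"travel":[0.908,-0.589,0.392],"rotation":[-0.125,-0.134,-0.467]},{"travel":[0.908,-0.589,0.392],"rotation":[-0.125,-0.134,-0.467]},{"travel":[0.908,-0.589,0.392],"rotation":[-0.125,-0.134,-0.467]},{"travel":[0.908,-0.589,0.392],"rotation":[-0.125,-0.134,-0.467]},{"travel":[0.908,-0.589,0.392],"rotation":[-0.125,-0.134,-0.467]},{"travel":[0.908,-0.589,0.392],"rotation":[-0.125,-0.134,-0.467]},{"travel":[0.908,-0.589,0.392],"rotation":[-0.125,-0.134,-0.467]},{"travel":[0.908,-0.589,0.392],"rotation":[-0.125,-0.134,-0.467]},{"travel":[0.908,-0.589,0.392],"rotation":[-0.125,-0.134,-0.467]},{"travel":[0.908,-0.589,0.392],"rotation":[-0.125,-0.134,-0.467]}]' --claw 0

```text
time: 2.75
position: [478.6, -187.4, 146.8]
orientation: [0.211, 0.555, 0.791, -0.149]
ft_force: [0.4, 0.1, 0.2]
opening: 85.6
gripper_force: 0.0
```

```bash
python3 - <<'E'
from h import *
np.set_printoptions(precision=3,suppress=True)
s,R,p=cur();print(s['time'],np.array(s['joint_positions']),p,s['ft_force'])
u=az(-70.1);z=D*np.cos(np.pi/6)+u*.5
C=np.array([513,-282,0]);p1=C-55*u;p1[2]=69
Rt=frame(z,az(19.9)); delta(Rt,p1-90*z); delta(Rt,p1)
E
```

```text
2.75 [-0.268  0.432  2.069 -0.958  0.523  0.205] [ 478.646 -187.363  146.758] [0.425 0.112 0.198]
travel [-0.002  0.     0.   ] rot [-0.001 -0.     0.   ] mm 0.7095481190931009 deg 0.09054528297841186
travel [-0.002  0.001  0.225] rot [-0.001 -0.     0.   ] mm 90.18249998574869 deg 0.09054528297841186
```

```bash
python3 - <<'E'
from h import *
a=np.radians(15);u=az(-70.1);z=D*np.cos(a)+u*np.sin(a)
C=np.array([513,-282,0]);p1=C-44*u;p1[2]=71
Rt=frame(z,az(19.9)); delta(Rt,p1-60*z); delta(Rt,p1)
E
```

```text
travel [-0.0669  0.0003  0.0899] rot [-0.0005  0.0832  0.0001] mm 44.83593093463165 deg 14.971271942146412
travel [-0.0281  0.0006  0.2349] rot [-0.0005  0.0832  0.0001] mm 94.61392808981259 deg 14.971271942146412
```

>>> carry_out --plan '[{"travel":[-0.067,0,0.09],"rotation":[0,0.083,0]},{"travel":[-0.067,0,0.09],"rotation":[0,0.083,0]},{"travel":[-0.067,0,0.09],"rotation":[0,0.083,0]},{"travel":[-0.045,0,0.17],"rotation":[0,0.083,0]},{"travel":[-0.028,0.0005,0.235],"rotation":[0,0.083,0]},{"travel":[-0.028,0.0005,0.235],"rotation":[0,0.083,0]},{"travel":[-0.028,0.0005,0.235],"rotation":[0,0.083,0]}]'

```text
time: 3.62
position: [498.5, -241.8, 72.1]
orientation: [0.107, 0.57, 0.811, -0.076]
ft_force: [0.0, 0.5, 0.6]
opening: 85.6
gripper_force: 0.0
```

```bash
python3 - <<'E'
from h import *
np.set_printoptions(precision=3,suppress=True)
s,R,p=cur();print(s['time'],np.array(s['joint_positions']),p,s['ft_force'])
p,d=snap('side');cv2.imwrite('pics/s1.png',cv2.resize(p[120:280,300:500,::-1],None,fx=3,fy=3))
E
```

```text
3.625 [-0.48   0.576  1.939 -0.406  0.464 -0.476] [ 498.465 -241.775   72.056] [0.019 0.535 0.596]
```

View pics/s1.png

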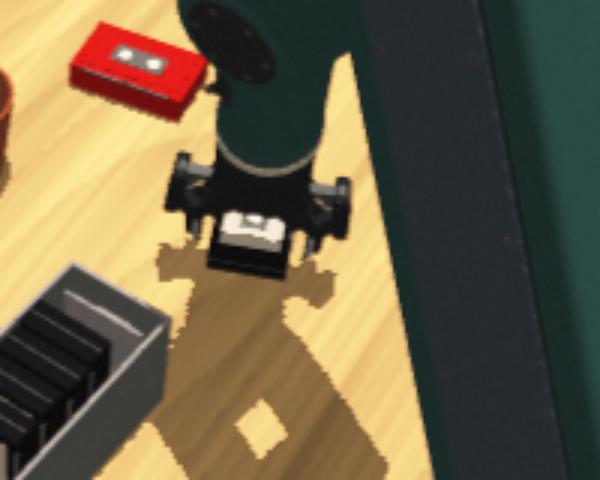

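The crop shows the two fingers straddling the black stray near its tray-side end (crop (250,245)), tips a little above the bench.

>>> carry_out --plan '[{"travel":[0,0,0.01],"rotation":[0,0,0]},{"travel":[0,0,0.01],"rotation":[0,0,0]}]'

```text
time: 3.92
position: [498.8, -242.3, 67.9]
orientation: [0.107, 0.57, 0.811, -0.076]
ft_force: [-0.8, 0.4, 0.2]
opening: 85.4
gripper_force: 0.0
```

>>> carry_out --plan '[{"travel":[0,0,0],"rotation":[0,0,0]},{"travel":[0,0,0],"rotation":[0,0,0]},{"travel":[0,0,0],"rotation":[0,0,0]},{"travel":[0,0,0],"rotation":[0,0,0]},{"travel":[0,0,0],"rotation":[0,0,0]},{"travel":[0,0,0],"rotation":[0,0,0]}]' --claw 1 --grip_force 50

```text
time: 4.68
position: [498.7, -242.2, 67.9]
orientation: [0.107, 0.57, 0.811, -0.076]
ft_force: [-1.6, 2.3, 5.7]
opening: 64.9
gripper_force: 55.3
```

```bash
python3 - <<'E'
from h import *
np.set_printoptions(precision=3,suppress=True)
s,R,p=cur();C=np.array([513,-282,13.])
w=az(19.9)
for sg in(1,-1):
    Q=Ro.from_rotvec(sg*w*np.pi/2); print(sg,Q.apply(az(-70.1)))
    if Q.apply(az(-70.1))[2]<0:
        for h in(100,75,58): C2=np.array([500,-235,h]); p2=C2+Q.apply(p-C); print(p2,(Q*R).apply([0,0,1])); delta(Q*R,p2)
        print('lift'); delta(R,p+[0,0,80])
E
```

```text
1 [ 0.  0. -1.]
[ 518.792 -286.569  142.264] [-0.329  0.908 -0.26 ]
travel [-0.166  0.009 -0.148] rot [ 0.   0.5 -0. ] mm 88.89096338165395 deg 90.0
[ 518.792 -286.569  117.264] [-0.329  0.908 -0.26 ]
travel [-0.149  0.009 -0.088] rot [ 0.   0.5 -0. ] mm 69.33787237657735 deg 90.0
[ 518.792 -286.569  100.264] [-0.329  0.908 -0.26 ]
travel [-0.138  0.009 -0.047] rot [ 0.   0.5 -0. ] mm 58.462926924411505 deg 90.0
lift
travel [-0.052 -0.    -0.193] rot [0. 0. 0.] mm 80.00000000000003 deg 0.0
-1 [0. 0. 1.]
```

>>> carry_out --plan '[{"travel":[-0.052,0,-0.193],"rotation":[0,0,0]},{"travel":[-0.052,0,-0.193],"rotation":[0,0.05,0]},{"travel":[-0.08,0,-0.19],"rotation":[0,0.11,0]},{"travel":[-0.1,0,-0.18],"rotation":[0,0.17,0]},{"travel":[-0.12,0.003,-0.17],"rotation":[0,0.23,0]},{"travel":[-0.14,0.006,-0.16],"rotation":[0,0.29,0]},{"travel":[-0.16,0.009,-0.15],"rotation":[0,0.34,0]},{"travel":[-0.166,0.009,-0.148],"rotation":[0,0.4,0]},{"travel":[-0.166,0.009,-0.148],"rotation":[0,0.45,0]},{"travel":[-0.166,0.009,-0.148],"rotation":[0,0.5,0]}]'

```text
time: 5.92
position: [518.7, -287.6, 141.1]
orientation: [-0.499, 0.456, 0.648, 0.35]
ft_force: [0.6, 0.9, -1.2]
opening: 64.4
gripper_force: 57.6
```

```bash
python3 - <<'E'
from h import *
np.set_printoptions(precision=3,suppress=True)
s,R,p=cur();print(s['time'],np.array(s['joint_positions']),p,R.apply([0,0,1]),R.apply([0,1,0]),s['ft_force'])
p,d=snap('side');cv2.imwrite('pics/s2.png',cv2.resize(p[80:320,240:540,::-1],None,fx=2.5,fy=2.5))
E
```

```text
5.925 [-0.82   1.076  1.1    0.489  2.196 -1.159] [ 518.658 -287.584  141.064] [-0.328  0.909 -0.256] [ 0.941  0.339 -0.001] [ 0.613  0.947 -1.199]
```

View pics/s2.png

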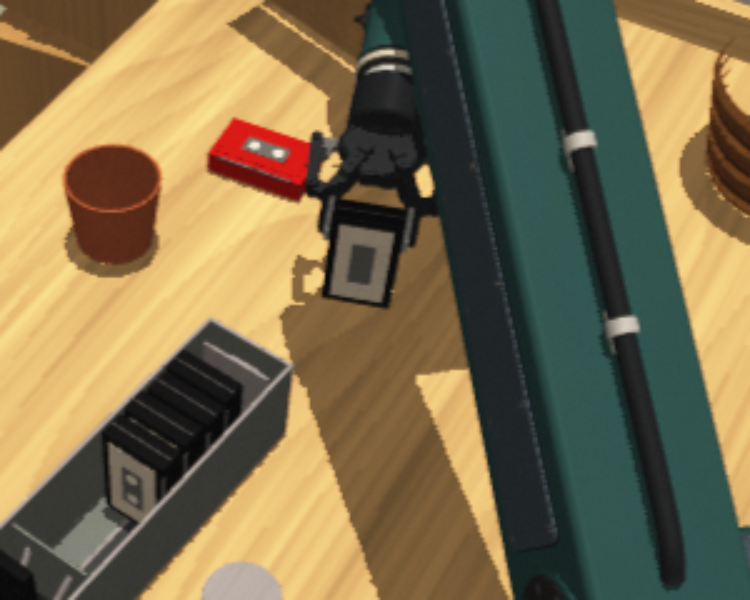

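The stray hangs upright in the gripper (crop (365,250)), clear of the tray, pot and red case. Next I lower it onto the bench.

```bash
python3 - <<'E'
from h import *
np.set_printoptions(precision=3,suppress=True)
s,R,p=cur();delta(R,p-[0,0,38]);delta(R,p-[0,0,1])
p,d=snap('side');P=cloud('side',d);m=(abs(P[...,0]-500)<60)&(abs(P[...,1]+225)<20)&(P[...,2]>15)&(P[...,2]<200)
m[:130]=0;q=P[m];print(len(q),np.percentile(q[:,2],[0,1,3,50,97,99,100]))
# front face normal
f=q[(q[:,2]>50)&(q[:,2]<120)];c=f.mean(0);u_,S,V=np.linalg.svd(f-c);print(c,V[2],S)
E
```

```text
travel [-0.092  0.     0.023] rot [0. 0. 0.] mm 38.00000000000001 deg 0.0
travel [-0.002  0.     0.001] rot [0. 0. 0.] mm 1.0 deg 0.0
1220 [ 40.505  43.916  47.799 115.88  152.932 153.875 154.843]
[ 494.083 -222.964   86.275] [-0.334  0.942  0.022] [490.177 467.022  51.358]
```

>>> carry_out --plan '[{"travel":[-0.045,0,0.0115],"rotation":[0,0,0]},{"travel":[-0.08,0,0.02],"rotation":[0,0,0]},{"travel":[-0.09,0,0.0225],"rotation":[0,0,0]},{"travel":[-0.09,0,0.0225],"rotation":[0,0,0]}]'

```text
time: 6.52
position: [518.9, -287.4, 105.0]
orientation: [-0.498, 0.456, 0.65, 0.349]
ft_force: [0.5, 0.3, -1.5]
opening: 65.1
gripper_force: 57.6
```

>>> carry_out --plan '[{"travel":[-0.005,0,0.0013],"rotation":[0,0,0]},{"travel":[-0.005,0,0.0013],"rotation":[0,0,0]}]'

```text
time: 6.78
position: [518.9, -287.7, 103.0]
orientation: [-0.498, 0.456, 0.65, 0.349]
ft_force: [0.0, -0.5, -1.1]
opening: 65.5
gripper_force: 57.6
```

>>> carry_out --plan '[{"travel":[-0.003,0,0.0008],"rotation":[0,0,0]},{"travel":[-0.003,0,0.0008],"rotation":[0,0,0]}]'

```text
time: 7.02
position: [518.8, -287.6, 101.4]
orientation: [-0.498, 0.456, 0.649, 0.349]
ft_force: [0.7, -0.6, -1.2]
opening: 65.2
gripper_force: 57.6
```

>>> carry_out --plan '[{"travel":[-0.003,0,0.0008],"rotation":[0,0,0]},{"travel":[-0.003,0,0.0008],"rotation":[0,0,0]}]'

```text
time: 7.28
position: [518.7, -287.5, 100.1]
orientation: [-0.498, 0.456, 0.649, 0.349]
ft_force: [0.5, -0.2, -0.7]
opening: 65.3
gripper_force: 57.6
```

>>> carry_out --plan '[{"travel":[-0.003,0,0.0008],"rotation":[0,0,0]},{"travel":[-0.003,0,0.0008],"rotation":[0,0,0]}]'

```text
time: 7.52
position: [518.7, -287.6, 98.9]
orientation: [-0.498, 0.456, 0.649, 0.349]
ft_force: [-0.1, -0.5, -1.7]
opening: 65.0
gripper_force: 57.6
```

>>> carry_out --plan '[{"travel":[-0.003,0,0.0008],"rotation":[0,0,0]},{"travel":[-0.003,0,0.0008],"rotation":[0,0,0]}]'

```text
time: 7.78
position: [518.8, -287.5, 97.8]
orientation: [-0.498, 0.456, 0.649, 0.349]
ft_force: [1.0, -0.4, -0.1]
opening: 65.1
gripper_force: 57.7
```

>>> carry_out --plan '[{"travel":[-0.003,0,0.0008],"rotation":[0,0,0]},{"travel":[-0.003,0,0.0008],"rotation":[0,0,0]}]'

```text
time: 8.02
position: [518.8, -287.6, 97.7]
orientation: [-0.498, 0.456, 0.649, 0.35]
ft_force: [0.3, -0.9, 5.5]
opening: 64.6
gripper_force: 58.0
```

```bash
python3 - <<'E'
from h import *
np.set_printoptions(precision=3,suppress=True)
p,d=snap('side');P=cloud('side',d);m=(abs(P[...,0]-500)<60)&(abs(P[...,1]+225)<20)&(P[...,2]>-10)&(P[...,2]<200)
m[:130]=0;q=P[m];print(len(q),np.percentile(q[:,2],[50,97,99,100]))
f=q[(q[:,2]>20)&(q[:,2]<75)&(q[:,1]>-245)&(q[:,1]<-212)];c=f.mean(0);u_,S,V=np.linalg.svd(f-c);print(len(f),c,V[2],S)
E
```

```text
1545 [ 49.735 111.923 113.215 116.18 ]
417 [ 495.566 -224.015   48.156] [-0.334  0.943  0.004] [388.183 321.664  43.413]
```

Contact at 5.5 N and the case is upright. Releasing it and backing away.

>>> carry_out --plan '[{"travel":[0,0,0],"rotation":[0,0,0]},{"travel":[0,0,0],"rotation":[0,0,0]},{"travel":[0,0,0],"rotation":[0,0,0]},{"travel":[0,0,-0.05],"rotation":[0,0,0]},{"travel":[0,0,-0.15],"rotation":[0,0,0]},{"travel":[0,0,-0.28],"rotation":[0,0,0]},{"travel":[0,0,-0.28],"rotation":[0,0,0]}]' --claw 0

```text
time: 8.95
position: [556.1, -392.6, 126.2]
orientation: [-0.496, 0.457, 0.651, 0.349]
ft_force: [0.1, 0.4, -0.2]
opening: 85.2
gripper_force: 0.0
```

```bash
python3 - <<'E'
from h import *
np.set_printoptions(precision=3,suppress=True)
s,R,p=cur();print(s['time'],np.array(s['joint_positions']),p)
for n in('side','top'):
    p,d=snap(n);P=cloud(n,d);m=(abs(P[...,0]-500)<60)&(abs(P[...,1]+235)<45)&(P[...,2]>100)&(P[...,2]<122)
    q=P[m];print(n,len(q))
    if len(q)>20: print(cv2.minAreaRect(q[:,:2].astype(np.float32)),np.median(q[:,2]))
    if n=='side':
        f=P[(abs(P[...,0]-500)<60)&(P[...,2]>15)&(P[...,2]<95)&(P[...,1]>-250)&(P[...,1]<-205)];c=f.mean(0);u_,S,V=np.linalg.svd(f-c);print(len(f),c,V[2],S)
E
```

```text
8.95 [-0.868  1.219  0.75   0.518  2.389 -1.079] [ 556.062 -392.563  126.213]
side 307
((499.7899169921875, -235.09999084472656), (65.82349395751953, 32.64590835571289), 20.5457820892334) 109.71605906685016
637 [ 496.046 -224.276   55.971] [-0.337  0.942  0.001] [590.091 479.137  47.796]
top 202
((514.5701904296875, -231.13134765625), (36.23782730102539, 27.726810455322266), 20.613630294799805) 109.20398386497877
```

```bash
python3 - <<'E'
from h import *
np.set_printoptions(precision=3,suppress=True)
s,R,p=cur();Rt=frame(D,az(-70))
delta(R,p+[0,0,120]);delta(Rt,p+[-10,30,140]);delta(Rt,[500,-236.3,240])
E
```

```text
travel [ 0.29  -0.    -0.078] rot [0. 0. 0.] mm 120.00000000000001 deg 0.0
travel [ 0.358  0.002 -0.015] rot [-0.322 -0.323  0.42 ] mm 143.52700094407328 deg 111.55775689173056
travel [ 0.384 -0.001  0.318] rot [-0.322 -0.323  0.42 ] mm 199.342274394635 deg 111.55775689173056
```

>>> carry_out --plan '[{"travel":[0.15,0,-0.04],"rotation":[0,0,0]},{"travel":[0.29,0,-0.078],"rotation":[0,0,0]},{"travel":[0.358,0.002,-0.015],"rotation":[-0.322,-0.323,0.42]},{"travel":[0.358,0.002,-0.015],"rotation":[-0.322,-0.323,0.42]},{"travel":[0.358,0.002,-0.015],"rotation":[-0.322,-0.323,0.42]},{"travel":[0.358,0.002,-0.015],"rotation":[-0.322,-0.323,0.42]},{"travel":[0.358,0.002,-0.015],"rotation":[-0.322,-0.323,0.42]},{"travel":[0.358,0.002,-0.015],"rotation":[-0.322,-0.323,0.42]},{"travel":[0.384,-0.001,0.318],"rotation":[-0.322,-0.323,0.42]},{"travel":[0.384,-0.001,0.318],"rotation":[-0.322,-0.323,0.42]}]'

```text
time: 10.3
position: [501.0, -241.9, 241.6]
orientation: [-0.132, 0.935, 0.316, 0.093]
ft_force: [2.2, 0.7, -0.9]
opening: 85.4
gripper_force: 0.0
```

```bash
python3 - <<'E'
from h import *
np.set_printoptions(precision=3,suppress=True)
s,R,p=cur();print(s['time'],np.array(s['joint_positions']),p,s['ft_force']);Rt=frame(D,az(-70))
delta(Rt,[500,-236.3,240])
E
```

```text
10.3 [-0.732  0.41   1.644  0.308  1.247  0.065] [ 500.958 -241.867  241.631] [ 2.17   0.669 -0.908]
travel [ 0.005 -0.011  0.008] rot [-0.073 -0.073  0.095] mm 5.8799476226583405 deg 25.32298377559397
```

>>> carry_out --plan '[{"travel":[0.005,-0.011,0.008],"rotation":[-0.073,-0.073,0.095]},{"travel":[0.005,-0.011,0.008],"rotation":[-0.073,-0.073,0.095]},{"travel":[0.005,-0.011,0.008],"rotation":[-0.073,-0.073,0.095]},{"travel":[0.005,-0.011,0.008],"rotation":[-0.073,-0.073,0.095]}]'

```text
time: 10.8
position: [501.0, -236.4, 240.2]
orientation: [-0.003, 0.984, 0.178, 0.001]
ft_force: [0.6, 0.3, -0.5]
opening: 85.4
gripper_force: 0.0
```

```bash
python3 - <<'E'
from h import *
np.set_printoptions(precision=3,suppress=True)
s,R,p=cur();print(s['time'],np.array(s['joint_positions']),p,s['ft_force']);Rt=frame(D,az(-70))
delta(Rt,[500,-236.3,240]);delta(Rt,[500,-236.3,145])
E
```

```text
10.8 [-0.568  0.361  1.684  0.005  1.099  0.642] [ 500.973 -236.351  240.177] [ 0.606  0.254 -0.517]
travel [-0.002 -0.001  0.   ] rot [-0.002 -0.001  0.003] mm 0.9900754888015761 deg 0.5892734112555224
travel [-0.003  0.     0.238] rot [-0.002 -0.001  0.003] mm 95.18178227109571 deg 0.5892734112555224
```

>>> carry_out --plan '[{"travel":[-0.002,0,0.12],"rotation":[-0.002,-0.001,0.003]},{"travel":[-0.003,0,0.22],"rotation":[-0.002,-0.001,0.003]},{"travel":[-0.003,0,0.238],"rotation":[-0.002,-0.001,0.003]},{"travel":[-0.003,0,0.238],"rotation":[-0.002,-0.001,0.003]}]'

```text
time: 11.3
position: [500.8, -238.9, 145.5]
orientation: [0.001, 0.985, 0.172, 0.0]
ft_force: [-0.1, -0.3, 0.1]
opening: 85.2
gripper_force: 0.0
```

>>> carry_out --plan '[{"travel":[0,0,0],"rotation":[0,0,0]},{"travel":[0,0,0],"rotation":[0,0,0]},{"travel":[0,0,0],"rotation":[0,0,0]},{"travel":[0,0,0],"rotation":[0,0,0]},{"travel":[0,0,0],"rotation":[0,0,0]},{"travel":[0,0,0],"rotation":[0,0,0]},{"travel":[0,0,0],"rotation":[0,0,0]},{"travel":[0,0,0],"rotation":[0,0,0]},{"travel":[0,0,0],"rotation":[0,0,0]},{"travel":[0,0,0],"rotation":[0,0,0]}]' --claw 1 --grip_force 40

```text
time: 12.55
position: [501.3, -238.9, 146.1]
orientation: [0.002, 0.985, 0.172, 0.001]
ft_force: [-0.4, 0.7, 5.8]
opening: 25.2
gripper_force: 44.6
```

```bash
python3 - <<'E'
from h import *
np.set_printoptions(precision=3,suppress=True)
s,R,p=cur();print(s['time'],np.array(s['joint_positions']))
Rt=frame(D,az(-95.5))
delta(R,p+[0,0,150]);delta(Rt,[555.1,124.8,296])
E
```

```text
12.55 [-0.568  0.485  1.77  -0.002  0.883  0.659]
travel [ 0.     0.002 -0.375] rot [0. 0. 0.] mm 150.0 deg 0.0
travel [ 0.434 -0.809 -0.378] rot [ 0.001 -0.001  0.14 ] mm 397.04276132366897 deg 25.261242414666153
```

>>> carry_out --plan '[{"travel":[0,0,-0.15],"rotation":[0,0,0]},{"travel":[0,0,-0.3],"rotation":[0,0,0]},{"travel":[0.02,-0.04,-0.378],"rotation":[0,0,0.02]},{"travel":[0.09,-0.16,-0.378],"rotation":[0,0,0.05]},{"travel":[0.16,-0.3,-0.378],"rotation":[0,0,0.08]},{"travel":[0.23,-0.43,-0.378],"rotation":[0,0,0.11]},{"travel":[0.3,-0.56,-0.378],"rotation":[0.001,-0.001,0.14]},{"travel":[0.36,-0.68,-0.378],"rotation":[0.001,-0.001,0.14]},{"travel":[0.42,-0.78,-0.378],"rotation":[0.001,-0.001,0.14]},{"travel":[0.434,-0.809,-0.378],"rotation":[0.001,-0.001,0.14]}]'

```text
time: 13.8
position: [554.8, 127.5, 295.2]
orientation: [0.0, 0.999, -0.046, -0.001]
ft_force: [-0.2, -1.1, -1.5]
opening: 25.6
gripper_force: 43.9
```

>>> carry_out --plan '[{"travel":[0,0,0],"rotation":[0,0,0]},{"travel":[0,0,0],"rotation":[0,0,0]}]'

```text
time: 14.05
position: [554.6, 123.6, 295.4]
orientation: [0.001, 0.999, -0.048, -0.001]
ft_force: [0.2, -0.2, -1.8]
opening: 25.4
gripper_force: 43.9
```

```bash
python3 - <<'E'
from h import *
np.set_printoptions(precision=3,suppress=True)
s,R,p=cur();print(s['time'],np.array(s['joint_positions']),p)
Rt=frame(D,az(-95.5));delta(Rt,[555.1,124.8,155])
pc,d=snap('side');P=cloud('side',d);cv2.imwrite('pics/s3.png',cv2.resize(pc[120:390,200:500,::-1],None,fx=2.2,fy=2.2))
X,Y,Z=P[...,0],P[...,1],P[...,2]
m=(abs(X-552)<60)&(abs(Y-125)<60)&(Z>140)&(Z<235);f=P[m]
c=f.mean(0);u_,S,V=np.linalg.svd(f-c);print(len(f),c,V[2],S,np.percentile(f[:,2],[0.5,99]))
e=az(84.5);T=(abs(X-555)<70)
q=P[T&(Z>108)&(Z<119)&(Y<115)&(Y>-50)];print('row s',np.percentile((q-[551.1,83,0])@e,[0,1,99,100]),len(q))
q=P[T&(Z>88)&(Z<104)&(Y<210)&(Y>150)&(abs(X-562)<30)];print('plate s',np.percentile((q-[551.1,83,0])@e,[0,5,50,95]),len(q))
E
```

```text
14.05 [ 0.098  0.323  1.589 -0.001  1.233  1.765] [554.604 123.6   295.43 ]
travel [ 0.002 -0.004  0.351] rot [0.001 0.001 0.   ] mm 140.43641886331505 deg 0.1860984624744286
776 [543.076 133.598 191.67 ] [ 0.117 -0.993  0.026] [677.392 541.235 168.906] [151.916 234.252]
row s [-118.134 -116.275   -3.182   -1.469] 1162
plate s [ 99.343 101.099 103.106 104.706] 89
```

View pics/s3.png

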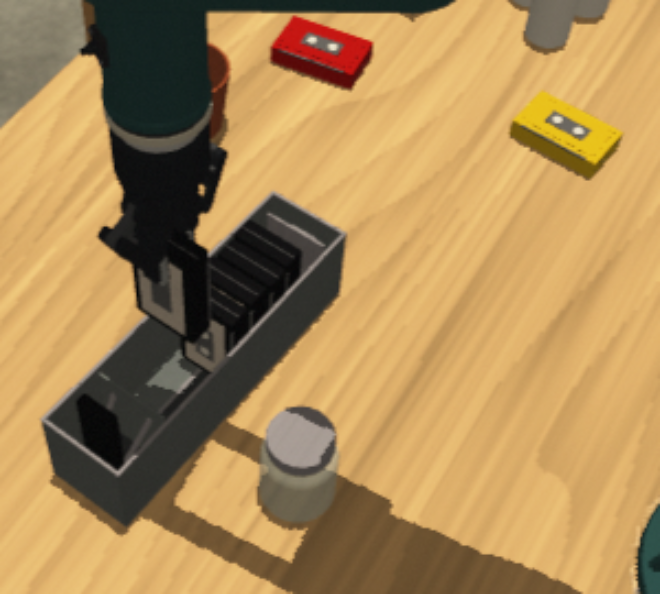

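The stray hangs above the gap between row and follower (crop (180,290)), upright and aligned with the tray. I lower it in.

>>> carry_out --plan '[{"travel":[0.002,-0.004,0.12],"rotation":[0.001,0.001,0]},{"travel":[0.002,-0.004,0.22],"rotation":[0.001,0.001,0]},{"travel":[0.002,-0.004,0.31],"rotation":[0.001,0.001,0]},{"travel":[0.002,-0.004,0.351],"rotation":[0.001,0.001,0]},{"travel":[0.002,-0.004,0.351],"rotation":[0.001,0.001,0]}]'

```text
time: 14.72
position: [555.1, 125.5, 154.6]
orientation: [-0.001, 0.999, -0.048, -0.0]
ft_force: [-0.2, -0.5, -1.1]
opening: 25.2
gripper_force: 43.9
```

>>> carry_out --plan '[{"travel":[0,0,0.005],"rotation":[0,0,0]},{"travel":[0,0,0.0075],"rotation":[0,0,0]},{"travel":[0,0,0.0075],"rotation":[0,0,0]}]'

```text
time: 15.1
position: [556.0, 126.5, 153.1]
orientation: [-0.001, 0.999, -0.047, 0.001]
ft_force: [0.2, -0.6, -1.1]
opening: 25.3
gripper_force: 43.9
```

>>> carry_out --plan '[{"travel":[0,0,0.003],"rotation":[0,0,0]},{"travel":[0,0,0.003],"rotation":[0,0,0]}]'

```text
time: 15.35
position: [555.5, 126.4, 151.2]
orientation: [-0.001, 0.999, -0.047, 0.001]
ft_force: [0.6, 0.4, -1.6]
opening: 25.4
gripper_force: 43.9
```

>>> carry_out --plan '[{"travel":[0,0,0.003],"rotation":[0,0,0]},{"travel":[0,0,0.003],"rotation":[0,0,0]}]'

```text
time: 15.6
position: [555.7, 126.4, 150.2]
orientation: [-0.001, 0.999, -0.047, 0.001]
ft_force: [-1.0, 0.1, 2.1]
opening: 25.7
gripper_force: 44.3
```

>>> carry_out --plan '[{"travel":[0,0,0.003],"rotation":[0,0,0]},{"travel":[0,0,0.003],"rotation":[0,0,0]}]'

```text
time: 15.85
position: [555.8, 126.5, 150.1]
orientation: [-0.001, 0.999, -0.047, 0.001]
ft_force: [-4.0, -0.1, 14.2]
opening: 25.8
gripper_force: 45.9
```

On the tray floor. Opening halfway and rising.

>>> carry_out --plan '[{"travel":[0,0,-0.004],"rotation":[0,0,0]},{"travel":[0,0,-0.004],"rotation":[0,0,0]},{"travel":[0,0,-0.004],"rotation":[0,0,0]},{"travel":[0,0,-0.004],"rotation":[0,0,0]},{"travel":[0,0,-0.06],"rotation":[0,0,0]},{"travel":[0,0,-0.15],"rotation":[0,0,0]},{"travel":[0,0,-0.25],"rotation":[0,0,0]},{"travel":[0,0,-0.25],"rotation":[0,0,0]}]' --claw 0.5

```text
time: 16.85
position: [557.5, 126.3, 251.9]
orientation: [-0.002, 0.999, -0.047, 0.004]
ft_force: [1.1, -0.3, -0.4]
opening: 42.4
gripper_force: 0.0
```

```bash
cat > m.py <<'E'
from h import *
np.set_printoptions(precision=2,suppress=True)
e=az(84.5);l=az(-5.5);O=np.array([551.1,83,0])
def meas(fn=None,n='side'):
    p,d=snap(n);P=cloud(n,d)
    if fn:cv2.imwrite('pics/'+fn,cv2.resize(p[190:370,200:400,::-1],None,fx=3.3,fy=3.3))
    S=(P-O)@e;L=(P-O)@l;Z=P[...,2];T=abs(L)<38
    k=T&(Z>106)&(Z<119)&(S<150)&(S>-130);print(n,'row hist',np.histogram(S[k],np.arange(-120,110,4))[0])
    for nm,k in(('row',k),('grip',T&(Z>121)&(Z<136)&(S>0)&(S<190)),('plate',(abs(L)<30)&(Z>90)&(Z<103)&(S>0)&(S<125))):
        if k.sum()>5: print(nm,k.sum(),np.percentile(S[k],[2,50,98]),'L',np.median(L[k]))
E
python3 - <<'E'
from m import *
s,R,p=cur();print(s['time'],np.array(s['joint_positions']),p,s['opening'])
meas('s4.png');meas(n='top')
E
```

```text
16.85 [0.1  0.37 1.64 0.   1.13 1.77] [557.53 126.35 251.88] 42.43682121524487
side row hist [11 45 41 51 44 48 50 41 38 50 47 53 45 59 51 35 45 45 53 53 51 74 13 39
 45 53 53 52 70 52  0  0  0  0  0  0  0 14 49 45 58 61 53 76 48  0  0  0
  0  0  0  0  0  0  0  0  0]
row 1831 [-113.72  -38.72   57.05] L -1.8625647655332689
grip 142 [139.44 146.82 151.52] L -1.6406180600219138
plate 153 [ 55.17 100.72 104.59] L -0.9394770014231593
top row hist [27 59 59 59 59 60 58 21 60 58 57 59 60 57 21 61 59 56 61 59 60 26 27 58
 58 60 57 47 41  4  0  0  0  0  0  0  0  0  0  0  0  0 11 26  4  0  0  0
  0  0  0  0  0  0  0  0  0]
row 1572 [-115.67  -59.27   55.5 ] L -1.6261647878190495
grip 113 [138.43 144.21 150.3 ] L -1.256911118931089
plate 31 [100.18 101.82 103.75] L -11.882158054384425
```

View pics/s4.png

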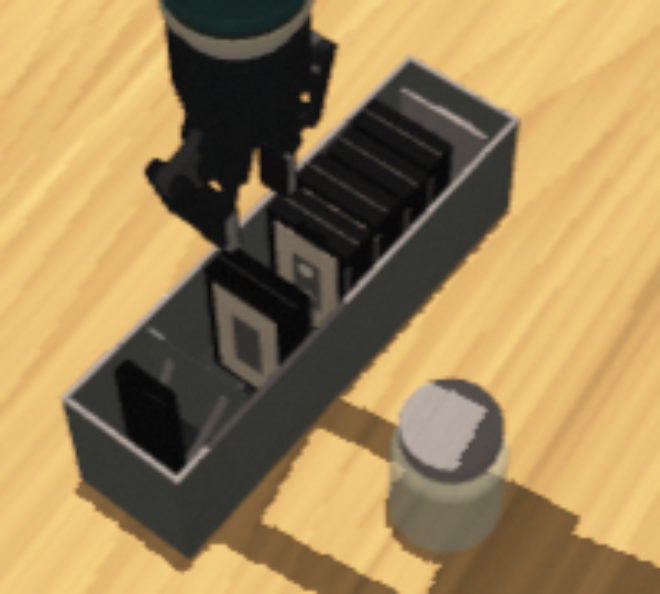

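The stray stands upright in the tray (crop (255,320)), between the row (310,250) and the follower (grip at (150,415)). Next, the follower's grip.

```bash
python3 - <<'E'
from m import *
Rt=frame(D,az(-95.5));g=O+145.3*e-1.4*l
for h in(245,175): delta(Rt,g+[0,0,h])
print(observe()['ft_force'])
E
```

```text
travel [-0.   -0.26  0.01] rot [-0. -0.  0.] mm 102.07519643059244 deg 0.17646568747711056
travel [-0.   -0.25  0.18] rot [-0. -0.  0.] mm 125.83036452893792 deg 0.17646568747711056
[-0.21  1.11 -0.21]
```

>>> carry_out --plan '[{"travel":[0,-0.12,0],"rotation":[0,0,0]},{"travel":[0,-0.23,0.01],"rotation":[0,0,0]},{"travel":[0,-0.255,0.01],"rotation":[0,0,0]},{"travel":[0,-0.255,0.01],"rotation":[0,0,0]}]'

```text
time: 17.45
position: [564.3, 227.7, 243.5]
orientation: [-0.001, 0.999, -0.047, -0.001]
ft_force: [0.8, -0.6, -0.2]
opening: 42.7
gripper_force: 0.0
```

```bash
python3 - <<'E'
from m import *
np.set_printoptions(precision=4,suppress=True)
Rt=frame(D,az(-95.5));g=O+145.3*e-1.4*l
for h in(245,175): delta(Rt,g+[0,0,h])
s,R,p=cur();print(s['time'],p,(p-O)@e,(p-O)@l,R.apply([0,1,0]),R.apply([0,0,1]))
E
```

```text
travel [-0.0017  0.0001 -0.0037] rot [-0.0004  0.0004  0.0008] mm 1.651407847397016 deg 0.17319027570190101
travel [-0.0015  0.0003  0.1713] rot [-0.0004  0.0004  0.0008] mm 68.50683768770504 deg 0.17319027570190101
17.45 [564.3302 227.7403 243.5033] 145.34201408791893 -0.7034213492001281 [-0.0934 -0.9956 -0.0012] [-0.0013  0.0013 -1.    ]
```

>>> carry_out --plan '[{"travel":[-0.0015,0,0.09],"rotation":[0,0,0]},{"travel":[-0.0015,0,0.155],"rotation":[0,0,0]},{"travel":[-0.0015,0,0.171],"rotation":[0,0,0]},{"travel":[-0.0015,0,0.171],"rotation":[0,0,0]}]'

```text
time: 17.95
position: [564.6, 227.0, 176.5]
orientation: [-0.001, 0.999, -0.048, 0.0]
ft_force: [0.0, -0.5, 0.4]
opening: 42.6
gripper_force: 0.0
```

>>> carry_out --plan '[{"travel":[0,0,0],"rotation":[0,0,0]},{"travel":[0,0,0],"rotation":[0,0,0]},{"travel":[0,0,0],"rotation":[0,0,0]},{"travel":[0,0,0],"rotation":[0,0,0]},{"travel":[0,0,0],"rotation":[0,0,0]},{"travel":[0,0,0],"rotation":[0,0,0]}]' --claw 1 --grip_force 40

```text
time: 18.7
position: [565.4, 228.0, 177.8]
orientation: [-0.001, 0.999, -0.047, 0.002]
ft_force: [-0.6, -0.8, 5.6]
opening: 10.9
gripper_force: 41.1
```

>>> carry_out --plan '[{"travel":[0,0.008,0],"rotation":[0,0,0]},{"travel":[0,0.018,0],"rotation":[0,0,0]},{"travel":[0,0.028,0],"rotation":[0,0,0]},{"travel":[0,0.038,0],"rotation":[0,0,0]},{"travel":[0,0.048,0],"rotation":[0,0,0]},{"travel":[0,0.058,0],"rotation":[0,0,0]},{"travel":[0,0.068,0],"rotation":[0,0,0]},{"travel":[0,0.078,0],"rotation":[0,0,0]},{"travel":[0,0.088,0],"rotation":[0,0,0]},{"travel":[0,0.098,0],"rotation":[0,0,0]}]'

```text
time: 19.95
position: [561.7, 189.4, 177.8]
orientation: [-0.002, 0.999, -0.047, 0.002]
ft_force: [-0.9, 1.4, 6.3]
opening: 11.1
gripper_force: 41.2
```

>>> carry_out --plan '[{"travel":[0,0.0075,0],"rotation":[0,0,0]},{"travel":[0,0.015,0],"rotation":[0,0,0]},{"travel":[0,0.0225,0],"rotation":[0,0,0]},{"travel":[0,0.03,0],"rotation":[0,0,0]},{"travel":[0,0.0375,0],"rotation":[0,0,0]},{"travel":[0,0.045,0],"rotation":[0,0,0]},{"travel":[0,0.0525,0],"rotation":[0,0,0]},{"travel":[0,0.06,0],"rotation":[0,0,0]},{"travel":[0,0.0675,0],"rotation":[0,0,0]},{"travel":[0,0.075,0],"rotation":[0,0,0]}]'

```text
time: 21.2
position: [558.9, 159.7, 177.8]
orientation: [-0.002, 0.999, -0.047, 0.002]
ft_force: [-1.1, 2.1, 7.6]
opening: 10.6
gripper_force: 41.3
```

```bash
python3 - <<'E'
from m import *
s,R,p=cur();print(s['time'],p,(p-O)@e,(p-O)@l,np.array(s['ft_force'])@e)
meas(n='side');meas(n='top')
E
```

```text
21.2 [558.85 159.73 177.82] 77.12138932441508 0.36241924913902784 1.941988716903206
side row hist [11 44 45 47 44 48 61 32 44 46 44 45 54 58 46 40 53 39 50 53 55 68  8 43
 46 51 37 47 47 41  1  5 34 40 30 37 34 44 39  0  0  0  0  0  1  0  0  0
  3  5 15  5  8  6  0  0  0]
row 1654 [-114.48  -45.59   80.79] L -5.858802520804356
grip 111 [63.3  79.03 96.82] L -10.11731011837047
plate 112 [30.98 35.52 83.14] L -13.607644892514438
top row hist [25 58 58 59 60 60 58 20 59 60 58 61 59 58 18 59 59 59 61 57 59 26 25 62
 56 59 60 61 60  7  0 32 61 62 56 47 31 32  2  0  0  0  0  0  0  0  0  0
  0  0  0  0  0  0  0  0  0]
row 1864 [-115.06  -49.2    27.29] L -0.9627699602518893
plate 29 [ 5.68  6.17 35.41] L -3.7938488275662263
```

>>> carry_out --plan '[{"travel":[0,0.005,0],"rotation":[0,0,0]},{"travel":[0,0.01,0],"rotation":[0,0,0]},{"travel":[0,0.015,0],"rotation":[0,0,0]},{"travel":[0,0.02,0],"rotation":[0,0,0]},{"travel":[0,0.025,0],"rotation":[0,0,0]},{"travel":[0,0.03,0],"rotation":[0,0,0]},{"travel":[0,0.035,0],"rotation":[0,0,0]},{"travel":[0,0.0375,0],"rotation":[0,0,0]}]'

```text
time: 22.3
position: [557.4, 144.9, 177.8]
orientation: [-0.002, 0.999, -0.048, 0.002]
ft_force: [-1.1, 3.3, 7.8]
opening: 10.9
gripper_force: 41.4
```

```bash
python3 - <<'E'
from m import *
s,R,p=cur();print(s['time'],(p-O)@e,np.array(s['ft_force'])@e)
meas('s5.png');meas(n='top')
E
```

```text
22.3 62.220261741695346 3.1710212842503847
side row hist [13 39 51 48 43 43 69 33 37 46 46 54 40 62 46 38 47 50 43 40 50 37 40 44
 40 34 40 37 36 36 34 26 35 37 56  0  0  0  0  0  0  0  2  0  3  5 13 12
  8  3  1  0  0  0  0  0  0]
row 1518 [-114.25  -51.72   66.17] L -6.595416282472411
grip 109 [44.31 64.21 81.39] L -9.49782972851959
plate 109 [16.45 21.03 68.72] L -13.383121055312417
top row hist [26 59 58 57 59 60 57 20 59 57 61 59 59 60 20 59 60 60 57 60 58 59 57 58
 59 56 62 57 60 59 60 46 35 29 12  0  0  0  0  0  0  0  0  0  0  0  0  0
  0  0  0  0  0  0  0  0  0]
row 1834 [-115.29  -50.13   12.61] L -1.1633216406313605
plate 10 [19.3  19.73 20.72] L -19.345956847489294
```

View pics/s5.png

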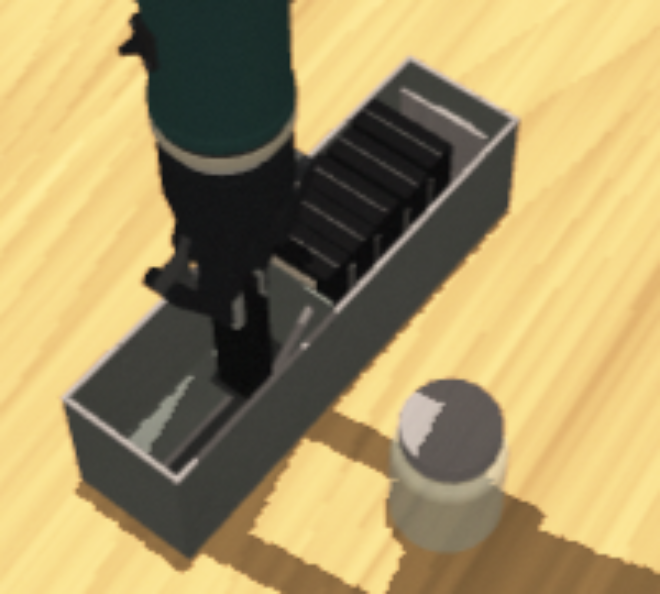

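The row is intact and closing up, with the follower's plate against the stray at crop (300,280). Slack remains behind at the head plate (445,110).

>>> carry_out --plan '[{"travel":[0,0.005,0],"rotation":[0,0,0]},{"travel":[0,0.01,0],"rotation":[0,0,0]},{"travel":[0,0.015,0],"rotation":[0,0,0]},{"travel":[0,0.02,0],"rotation":[0,0,0]},{"travel":[0,0.025,0],"rotation":[0,0,0]},{"travel":[0,0.03,0],"rotation":[0,0,0]}]'

```text
time: 23.15
position: [556.4, 133.4, 177.8]
orientation: [-0.002, 0.999, -0.048, 0.002]
ft_force: [-0.2, 5.2, 8.1]
opening: 11.2
gripper_force: 41.4
```

```bash
python3 - <<'E'
from m import *
s,R,p=cur();print(s['time'],(p-O)@e,np.array(s['ft_force'])@e)
for n in('side','top'):
    p,d=snap(n);P=cloud(n,d);S=(P-O)@e;L=(P-O)@l;Z=P[...,2]
    k=(abs(L)<30)&(S<-95)&(S>-168)&(Z>20);
    for a in range(-168,-100,4):
        q=Z[k&(S>=a)&(S<a+4)]
        if len(q): print(n,a,len(q),np.percentile(q,[50,95]))
E
```

```text
23.15 50.6458509389172 5.148064852638909
side -168 50 [ 86.86 103.28]
side -164 2 [77.1  77.76]
side -156 4 [89.84 91.2 ]
side -152 113 [83.46 93.51]
side -148 50 [84.58 94.14]
side -144 1 [86.88 86.88]
side -128 2 [ 93.53 109.73]
side -124 28 [114.28 116.66]
side -120 44 [114.27 117.53]
side -116 44 [114.6  117.18]
side -112 37 [115.   117.63]
side -108 47 [114.4  117.36]
side -104 41 [114.32 117.37]
top -168 12 [73.78 76.09]
top -164 21 [45.02 71.57]
top -160 6 [58.09 66.06]
top -156 6 [58.1  73.94]
top -152 75 [89.58 94.38]
top -128 2 [104.22 104.27]
top -124 50 [112.79 116.29]
top -120 56 [113.92 117.82]
top -116 53 [113.26 117.82]
top -112 54 [113.48 117.37]
top -108 53 [113.8  116.93]
top -104 55 [114.09 117.17]
```

>>> carry_out --plan '[{"travel":[0,0.005,0],"rotation":[0,0,0]},{"travel":[0,0.01,0],"rotation":[0,0,0]},{"travel":[0,0.015,0],"rotation":[0,0,0]},{"travel":[0,0.02,0],"rotation":[0,0,0]},{"travel":[0,0.025,0],"rotation":[0,0,0]},{"travel":[0,0.03,0],"rotation":[0,0,0]},{"travel":[0,0.035,0],"rotation":[0,0,0]},{"travel":[0,0.04,0],"rotation":[0,0,0]},{"travel":[0,0.044,0],"rotation":[0,0,0]},{"travel":[0,0.045,0],"rotation":[0,0,0]}]'

```text
time: 24.5
position: [554.6, 115.4, 177.8]
orientation: [-0.002, 0.999, -0.048, 0.002]
ft_force: [-0.7, 5.3, 8.4]
opening: 11.3
gripper_force: 41.5
```

>>> carry_out --plan '[{"travel":[0,0.0025,0],"rotation":[0,0,0]},{"travel":[0,0.005,0],"rotation":[0,0,0]}]'

```text
time: 24.75
position: [554.4, 113.5, 177.8]
orientation: [-0.002, 0.999, -0.048, 0.002]
ft_force: [-1.1, 5.6, 9.0]
opening: 11.3
gripper_force: 41.5
```

>>> carry_out --plan '[{"travel":[0,0.0025,0],"rotation":[0,0,0]},{"travel":[0,0.0025,0],"rotation":[0,0,0]}]'

```text
time: 25.0
position: [554.3, 112.4, 177.8]
orientation: [-0.002, 0.999, -0.048, 0.002]
ft_force: [-1.4, 4.7, 9.4]
opening: 11.2
gripper_force: 41.5
```

>>> carry_out --plan '[{"travel":[0,0.0025,0],"rotation":[0,0,0]},{"travel":[0,0.0025,0],"rotation":[0,0,0]}]'

```text
time: 25.25
position: [554.3, 111.4, 177.8]
orientation: [-0.002, 0.999, -0.048, 0.002]
ft_force: [-1.4, 4.3, 9.2]
opening: 11.1
gripper_force: 41.5
```

>>> carry_out --plan '[{"travel":[0,0.0025,0],"rotation":[0,0,0]},{"travel":[0,0.0025,0],"rotation":[0,0,0]}]'

```text
time: 25.5
position: [554.1, 110.4, 177.8]
orientation: [-0.002, 0.999, -0.048, 0.002]
ft_force: [-1.3, 5.4, 8.6]
opening: 10.9
gripper_force: 41.5
```

>>> carry_out --plan '[{"travel":[0,0.0025,0],"rotation":[0,0,0]},{"travel":[0,0.0025,0],"rotation":[0,0,0]}]'

```text
time: 25.75
position: [554.0, 109.4, 177.8]
orientation: [-0.002, 0.999, -0.048, 0.002]
ft_force: [-0.7, 5.7, 10.2]
opening: 11.5
gripper_force: 41.5
```

>>> carry_out --plan '[{"travel":[0,0.0025,0],"rotation":[0,0,0]},{"travel":[0,0.0025,0],"rotation":[0,0,0]}]'

```text
time: 26.0
position: [554.0, 108.6, 177.8]
orientation: [-0.002, 0.999, -0.048, 0.002]
ft_force: [-1.5, 5.0, 8.9]
opening: 11.0
gripper_force: 41.5
```

>>> carry_out --plan '[{"travel":[0,0.0025,0],"rotation":[0,0,0]},{"travel":[0,0.0025,0],"rotation":[0,0,0]}]'

```text
time: 26.25
position: [553.9, 108.0, 177.8]
orientation: [-0.003, 0.999, -0.048, 0.002]
ft_force: [-1.6, 7.2, 9.0]
opening: 11.2
gripper_force: 41.5
```

>>> carry_out --plan '[{"travel":[0,0.0025,0],"rotation":[0,0,0]},{"travel":[0,0.0025,0],"rotation":[0,0,0]}]'

```text
time: 26.5
position: [553.9, 107.5, 177.9]
orientation: [-0.003, 0.999, -0.048, 0.002]
ft_force: [-1.4, 9.3, 8.0]
opening: 11.4
gripper_force: 41.5
```

>>> carry_out --plan '[{"travel":[0,0.0025,0],"rotation":[0,0,0]},{"travel":[0,0.0025,0],"rotation":[0,0,0]}]'

```text
time: 26.75
position: [553.8, 107.0, 177.8]
orientation: [-0.004, 0.999, -0.048, 0.002]
ft_force: [-1.0, 12.6, 8.7]
opening: 11.3
gripper_force: 41.4
```

>>> carry_out --plan '[{"travel":[0,0.002,0],"rotation":[0,0,0]},{"travel":[0,0.002,0],"rotation":[0,0,0]}]'

```text
time: 27.0
position: [553.8, 106.7, 177.8]
orientation: [-0.004, 0.999, -0.048, 0.002]
ft_force: [-0.6, 14.5, 8.4]
opening: 11.1
gripper_force: 41.4
```

Snug at 14.5 N. Hold briefly, then back off about 18 mm slowly.

>>> carry_out --plan '[{"travel":[0,0,0],"rotation":[0,0,0]},{"travel":[0,0,0],"rotation":[0,0,0]},{"travel":[0,-0.004,0],"rotation":[0,0,0]},{"travel":[0,-0.01,0],"rotation":[0,0,0]},{"travel":[0,-0.018,0],"rotation":[0,0,0]},{"travel":[0,-0.026,0],"rotation":[0,0,0]},{"travel":[0,-0.035,0],"rotation":[0,0,0]},{"travel":[0,-0.043,0],"rotation":[0,0,0]},{"travel":[0,-0.05,0],"rotation":[0,0,0]},{"travel":[0,-0.05,0],"rotation":[0,0,0]}]'

```text
time: 28.25
position: [555.4, 123.7, 177.8]
orientation: [-0.001, 0.999, -0.047, 0.002]
ft_force: [-1.3, 0.3, 9.2]
opening: 11.4
gripper_force: 41.5
```

```bash
python3 - <<'E'
from m import *
s,R,p=cur();print(s['time'],p,(p-O)@e,np.array(s['ft_force'])@e)
meas();meas(n='top')
E
```

```text
28.25 [555.4  123.69 177.8 ] 40.91982395514737 0.1736164033350144
side row hist [44 47 44 50 42 52 45 50 40 47 48 54 37 45 44 41 37 38 41 32 43 35 39 26
 43 45  0  0  0  0  0  0  0  0  0  2  0  0  1  7  3 16  3  8  6  0  0  0
  0  0  0  0  0  0  0  0  0]
row 1271 [-127.76  -75.19   45.45] L -6.410094373560249
grip 99 [23.83 43.27 59.9 ] L -10.235149642875898
plate 41 [ 0.18 44.26 47.32] L -13.203969598540754
top row hist [60 56 60 59 59 59 56 60 59 59 59 58 58 57 61 57 59 62 56 59 60 58 57 57
 56 16  0  0  0  0  0  0  0  0  0  0  0  0  0  2  2  0  0  0  0  0  0  0
  0  0  0  0  0  0  0  0  0]
row 1624 [-127.57  -74.47  -20.99] L -0.13400918348536656
```

>>> carry_out --plan '[{"travel":[0,0,0],"rotation":[0,0,0]},{"travel":[0,0,0],"rotation":[0,0,0]},{"travel":[0,0,0],"rotation":[0,0,0]},{"travel":[0,0,0],"rotation":[0,0,0]},{"travel":[0,0,-0.1],"rotation":[0,0,0]},{"travel":[0,0,-0.25],"rotation":[0,0,0]},{"travel":[0,0,-0.36],"rotation":[0,0,0]},{"travel":[-0.15,0,-0.36],"rotation":[0,0,0]},{"travel":[-0.25,0,-0.36],"rotation":[0,0,0]},{"travel":[-0.25,0,-0.36],"rotation":[0,0,0]}]' --claw 0.5

```text
time: 29.6
position: [451.7, 132.6, 320.1]
orientation: [-0.001, 0.999, -0.047, -0.0]
ft_force: [0.0, 0.1, 0.9]
opening: 42.6
gripper_force: 0.0
```

```bash
python3 - <<'E'
from m import *
s,R,p=cur();print(s['time'],p,s['ft_force'],s['qd'])
meas('s6.png');meas(n='top')
E
```

```text
29.6 [451.69 132.63 320.07] [0.04 0.14 0.85] [-0.01  0.04 -0.08 -0.01 -0.03 -0.01]
side row hist [ 0  0  0  0  0  0  0  0  0  1  4  5  2 11  9 13 12 19  8  5  7  2  7  8
 20 26  0  0  0  0  0  0  0  0  0  0  0  0  2  3  8 51  2  0  0  0  0  0
  0  0  0  0  0  0  0  0  0]
row 228 [-78.05 -24.96  47.34] L 21.668173931437664
grip 132 [34.79 42.44 47.47] L -1.4543861186216556
plate 73 [ 0.11 45.55 47.53] L -2.7921158246843536
top row hist [58 58 60 59 57 58 58 61 59 60 59 57 60 59 57 60 59 60 58 60 58 60 58 61
 51 17  0  0  0  0  0  0  0  0  0  0  0  0  9  0  0  0  0  0  0  0  0  0
  0  0  0  0  0  0  0  0  0]
row 1638 [-127.65  -74.22  -20.65] L 0.1290291351132571
grip 21 [34.25 36.02 39.08] L 11.843400956139106
plate 8 [34.03 34.23 34.68] L -2.948101061643939
```

View pics/s6.png

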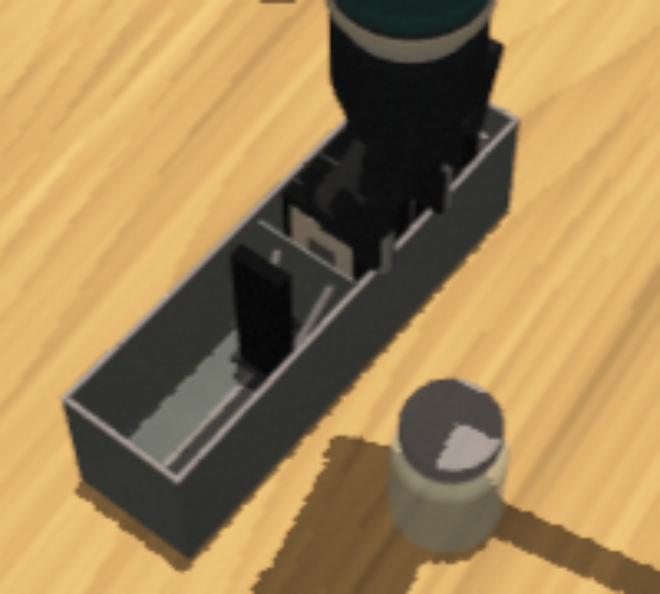

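The row stands snug, with the follower's plate (crop (305,250)) about 15 mm from the stray (325,240). The jar is untouched and the gripper is clear.

```bash
python3 -c "
from plant import *;print(job_done())"
```

```text
the job is handed in; nothing more can be done
None
```

The stray tape case now stands on end in the tray between the row and the follower; the row was pushed snug at about 14.5 N and the follower backed off 17 mm and released, leaving a gap of about 15 mm, and the job was handed in at about 30 s on the robot's clock.

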